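# Gauge the spreader blade gap

## Robot

A 7-joint arm with a two-finger parallel gripper is mounted at the origin on a cart in front of the work surface, level with it; the furniture and walls round the work are solid. World frame = base frame: x ahead of the robot, y to its left, z up, the work surface at z = 0. Lengths are in m, angles in degrees, forces in N, time in s.
With the tool pointing down it reaches from about 0.4 to 0.85 m from the base axis. Payload 10.4 kg.
Tool frame: the origin (TCP) lies midway between the tips of the shut fingers; the grasp point (between the pads) lies 19 mm behind it; z points along the fingers, y is the line along which they close (so a half turn about z gives the same grasp; the last joint's range is limited). The gripper opens to 87 mm and grips with 3 to 60 N. Pads are 19 mm wide; open, the fingers measure 117 mm over their backs; the gripper's body (75 mm by 190 mm) begins 51 mm behind the grasp point.
Start: joints at [-65.122, 19.034, -3.707, 83.658, 1.238, 77.344, -5.071], TCP at [0.276, 0.561, 0.202] pointing down, gripper open.
Joint ranges: [-148.97, 148.97], [-28.65, 121.19], [-84.17, 76.75], [9.2, 138.47], [-72.65, 252.65], [3.7, 117.97], [-149.18, 149.18]. Speed limits (degrees/s): [127.2, 127.2, 159.86, 159.86, 180, 180, 180].

## Interface

Orientations are given as [roll, pitch, yaw] about the fixed x, y, z axes, in that order (R = Rz(yaw) Ry(pitch) Rx(roll)).
In Python, from workcell import sense, grab_frame, job_done gives the robot as it stands. The module is installed in compiled form; this text tells all that it offers.
- The arm moves only by the tool step_arm, never from a script. Its arguments are lists of equal length, an entry for each row: "grip": the finger opening in mm, from 0 to 87; "xyz": the shift along the tool's x, y, z in mm, a list of three; "angular": the turn, a rotation vector about the tool's x, y, z in rad, a list of three. A call has 1 to 8 rows; each row is the pose to reach, as a shift and turn from the pose commanded when the call began, along the tool's axes at that moment; what a row does not reach only later rows make up. A row lasts 1/12 s, in which the tool goes at most 41.7 mm and 7.16 degrees, less where a joint would pass 70% of its speed; a pose out of reach is approached as far as the arm can. A call with a gripper value outside its range is refused whole. The fingers move at their own pace and stop on an object; "grip_force" is the grip in N (left out, the last holds). Time passes only in rows, so rows that repeat a pose let the fingers close. It gives the time, the measured TCP pose, the force, the opening and the grip force at its end, in the units of the state.
- sense(): the state, without advancing time (a new reading comes with each control period).
- grab_frame(name): name is "scene" or "top" or "wrist"; returns a dict with "image" (480x640x3 uint8, red, green, blue), "K" (3x3 intrinsics, pixels), "T" (4x4, takes a point from camera to world coordinates). Camera axes: x right, y down, z forward; pixel columns grow to the right and rows downward; lengths in m; the calibration is good to about 2 mm. The wrist camera is an equidistant fisheye: a pixel r from the principal point sees the ray r / f radians off the axis. A picture is of the moment at which its call begins. There is no depth.
- job_done(): hands the job in; it is judged then, once.
The state is a dict: "time_s": time; "joints": joint angles; "joint_velocities": joint speeds; "joint_torque": joint torques, N m; "position": TCP position; "eef_rot": TCP orientation; "wrist_force": force on the tool from outside, world axes, zero at the start; "wrist_torque": the same for the moment, N m; "gripper_width": finger opening in m; "grasp_force": force on a finger pad.
Only numpy, scipy, OpenCV 4.12 (cv2) and the standard library are available. Lean on these libraries where they do the work, as an engineer would, in place of code of your own. Each camera call takes 0.05 s, during which the arm holds its last target. There are 200 camera calls.

## Task

Find the gauge leaf that just binds under the spreader blade: try the leaves gently from the thinnest up, each lying flat on the bed plate and pushed tongue first all the way to the back stop; a leaf that slides in without drag is too thin, so take it out and lay it flat on the bench again. Leave the first leaf that binds (the blade presses on it) fully home in the gap, and let go of it. Do not disturb the other things on the bench.

Things in the scene. Friction and masses are not known exactly. Their poses are not given: they have to be found in the camera images.
- leaf_thin: Loose steel gauge leaf: tongue 4 mm thick, 24 mm wide, 100 mm long, with an upright grip block on its rear, 26 mm long (x), 18 mm wide (y), top 46 mm above the underside, marked with one round pip; about 0.09 kg. Origin: on the underside below the block's middle. x points along the tongue to its tip, 86 mm ahead; the rear end is 14 mm behind; z up.
- leaf_middle: Loose steel gauge leaf: tongue 7 mm thick, 24 mm wide, 100 mm long, with an upright grip block on its rear, 26 mm long (x), 18 mm wide (y), top 46 mm above the underside, marked with two pips in a row; about 0.09 kg. Origin: on the underside below the block's middle. x points along the tongue to its tip, 86 mm ahead; the rear end is 14 mm behind; z up.
- leaf_thick: Loose steel gauge leaf: tongue 10 mm thick, 24 mm wide, 100 mm long, with an upright grip block on its rear, 26 mm long (x), 18 mm wide (y), top 46 mm above the underside, marked with three pips in a row; about 0.09 kg. Origin: on the underside below the block's middle. x points along the tongue to its tip, 86 mm ahead; the rear end is 14 mm behind; z up.
- blade_gantry: Fixed grey gantry over the bed plate. Origin: at bench height below the middle of the blade; x is the direction in which leaves are pushed in (away from the robot), y left, z up. Columns 18 mm wide at y = +-45 mm (72 mm free between them), all within x -17 to +17 mm; beam underside at z = 60 mm, top 84 mm, round cap to 92 mm. All places below are in this frame.
- bed_plate: Fixed aluminium plate under the gantry, same origin and axes as the gantry: x -130 to +35 mm, y -56 to +56 mm, its flat top at z = 20 mm. The back stop on it is 44 mm wide, its face at x = +22 mm, top at z = 38 mm: a leaf that is home has its origin at x = -64 mm, y = 0, z = 20 mm.
- bed_under_blade (a point): Point on the bed's top (0, 0, 20 mm) below the blade foot. The foot is polished steel (friction about 0.2), 36 mm wide (y), flat below from x = -8 to +8 mm with a lead-in ramp that rises 6.5 mm from x = -8 to -26 mm. Its height over the bed is the unknown gap, 1.4 to 9.4 mm. It is sprung: it gives way upward by 5 mm at most and presses down with 3.5 N at first touch, 1 N more per mm.
- leaf_home (a point): Point on the bed's top where the origin of a leaf that is home lies (x = -64 mm, y = 0, z = 20 mm). A leaf thinner than the gap slides in with no load from the blade. The first one thicker (by up to 3 mm) goes in with some 4 to 20 N of push, keeps a drag of 2 to 7 N, and is pressed on the bed: it binds. Later ones are pressed too hard or stop on the ramp. One of the three always binds.
- m8_bolt: Bystander: steel bolt standing on its head, 13x15x35 mm; origin at its underside.
- brass_weight: Bystander: brass weight, 25 mm across, 30 mm high; origin at its underside.
- sample_vial: Bystander: glass vial with black cap, 27 mm across, 56 mm high; origin at its underside.
- tape_roll: Bystander: roll of grey tape lying flat, 72 mm across, 19 mm high; origin at its underside.

How it is judged (in metres and radians):
On the way, in this order (a step that is already met when the one before it is completed fails the run):
1. the thinnest leaf has been tried: its tip lies in the gap, under the blade (x of leaf_thin in the frame of blade_gantry above -0.086 m and y of leaf_thin in the frame of blade_gantry between -0.01 and 0.01 m and z of leaf_thin in the frame of blade_gantry between 0.012 and 0.028 m), for 0.05 s.
2. either the thinnest leaf binds and is fully home, or the middle leaf has been tried: its tip lies in the gap (((x of leaf_thin in the frame of blade_gantry between -0.07 and -0.058 m and y of leaf_thin in the frame of blade_gantry between -0.01 and 0.01 m and z of leaf_thin in the frame of blade_gantry between 0.012 and 0.028 m and contact force between leaf_thin and blade_gantry between 1.5 and 7 N) or (x of leaf_middle in the frame of blade_gantry above -0.086 m and y of leaf_middle in the frame of blade_gantry between -0.01 and 0.01 m and z of leaf_middle in the frame of blade_gantry between 0.012 and 0.028 m))), for 0.05 s.
At the end, for the whole second after the job is handed in: One leaf lies fully home in the gap (within 6 mm of the back stop, within 10 mm of the middle) and the blade presses on it with 1.5 to 7 N, as only on the first leaf that binds; the other two lie flat on the bench (underside within 6 mm of it), and all three are at rest ((((x of leaf_thin in the frame of blade_gantry between -0.07 and -0.058 m and y of leaf_thin in the frame of blade_gantry between -0.01 and 0.01 m and z of leaf_thin in the frame of blade_gantry between 0.012 and 0.028 m and contact force between leaf_thin and blade_gantry between 1.5 and 7 N) and (height (world z) of leaf_middle below 0.006 m and angle between leaf_middle's own z axis and vertical below 0.15 rad) and (height (world z) of leaf_thick below 0.006 m and angle between leaf_thick's own z axis and vertical below 0.15 rad)) or ((x of leaf_middle in the frame of blade_gantry between -0.07 and -0.058 m and y of leaf_middle in the frame of blade_gantry between -0.01 and 0.01 m and z of leaf_middle in the frame of blade_gantry between 0.012 and 0.028 m and contact force between leaf_middle and blade_gantry between 1.5 and 7 N) and (height (world z) of leaf_thin below 0.006 m and angle between leaf_thin's own z axis and vertical below 0.15 rad) and (height (world z) of leaf_thick below 0.006 m and angle between leaf_thick's own z axis and vertical below 0.15 rad)) or ((x of leaf_thick in the frame of blade_gantry between -0.07 and -0.058 m and y of leaf_thick in the frame of blade_gantry between -0.01 and 0.01 m and z of leaf_thick in the frame of blade_gantry between 0.012 and 0.028 m and contact force between leaf_thick and blade_gantry between 1.5 and 7 N) and (height (world z) of leaf_thin below 0.006 m and angle between leaf_thin's own z axis and vertical below 0.15 rad) and (height (world z) of leaf_middle below 0.006 m and angle between leaf_middle's own z axis and vertical below 0.15 rad))) and linear speed of each of leaf_thin, leaf_middle, leaf_thick below 0.01 m/s); the robot touches nothing.
It fails at once if a leaf is forced: more than 30 N between it and the gantry or blade (contact force between any of leaf_thin, leaf_middle, leaf_thick and blade_gantry above 30 N).
It fails at once if a bystander is moved by more than 30 mm (distance of any of m8_bolt, brass_weight, sample_vial, tape_roll from where it was at the start of the episode above 0.03 m).
It also fails if it takes over 72 s, if anything falls off the work surface, if the arm or the gripper's body presses on something with over 40 N, if the wrist force passes 120 N, or if a joint passes its speed limit or range.

## Working session

There is one attempt and no reset: what is moved stays moved. The work goes in short steps, Python scripts to look and compute and a tool call to move; the robot and the scene stay as the last step left them, time stands still between calls to the robot, and variables do not carry over. Pictures are saved under pics/ and viewed, at most 10 in all, crops included, and the job is handed in when it is done.

Besides the shell and the picture viewer there is one more tool, called after "Emit:" as name(argument=value, ...), one argument or row to a line, values as JSON. step_arm: Moves the arm, as the interface text tells. Its arguments: {"type":"object","properties":{"grip":{"type":"array","items":{"type":"number"}},"xyz":{"type":"array","items":{"type":"array","items":{"type":"number"}}},"angular":{"type":"array","items":{"type":"array","items":{"type":"number"}}},"grip_force":{"type":"number"}},"required":["grip","xyz","angular"]}

```bash
mkdir -p pics; python3 - <<'E'
from workcell import sense, grab_frame
import cv2, pickle
s=sense(); print(s)
for n in ("top","scene"):
    f=grab_frame(n); cv2.imwrite(f"pics/{n}0.png",f["image"][:,:,::-1]); pickle.dump(f,open(f"{n}0.pkl","wb"))
    print(n,f["K"].round(1).tolist(),f["T"].round(3).tolist())
E
```

```text
{'time_s': 0.0, 'joints': array([-65.12167815,  19.07390562,  -3.7072295 ,  83.70567228,
         1.23699142,  77.34332021,  -5.07199134]), 'joint_velocities': array([ 0.03422012, -0.02551351,  0.00405001, -0.00240307,  0.11116955,
       -0.01894555,  0.01251883]), 'joint_torque': array([-9.28209556e-04, -6.23247242e+01,  2.39079277e-02, -3.89901066e+01,
       -6.13669446e-02,  3.96533555e-02,  1.74335564e-04]), 'position': array([0.27549635, 0.56054082, 0.2016357 ]), 'eef_rot': array([-1.79916986e+02,  3.16497216e-03,  1.53826732e+02]), 'wrist_force': array([-0.39044895,  0.5251783 ,  0.0986076 ]), 'wrist_torque': array([ 0.04915434, -0.03250268,  0.01240945]), 'grasp_force': 0.0, 'gripper_width': 0.08713659737359777}
top [[525.2, 0.0, 317.8], [0.0, 525.2, 234.3], [0.0, 0.0, 1.0]] [[-0.024, -0.983, 0.182, 0.355], [-1.0, 0.023, -0.007, 0.049], [0.002, -0.182, -0.983, 1.136], [0.0, 0.0, 0.0, 1.0]]
scene [[532.1, 0.0, 317.2], [0.0, 532.1, 229.4], [0.0, 0.0, 1.0]] [[0.85, -0.305, 0.428, 0.03], [-0.526, -0.478, 0.703, -0.795], [-0.01, -0.824, -0.567, 0.729], [0.0, 0.0, 0.0, 1.0]]
```

View pics/top0.png

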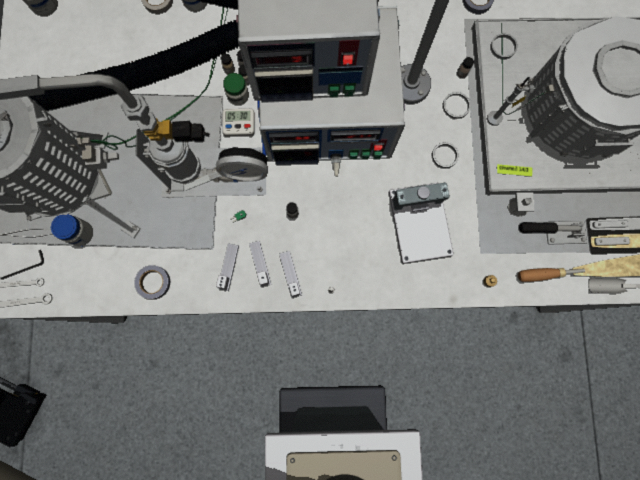

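View pics/scene0.png

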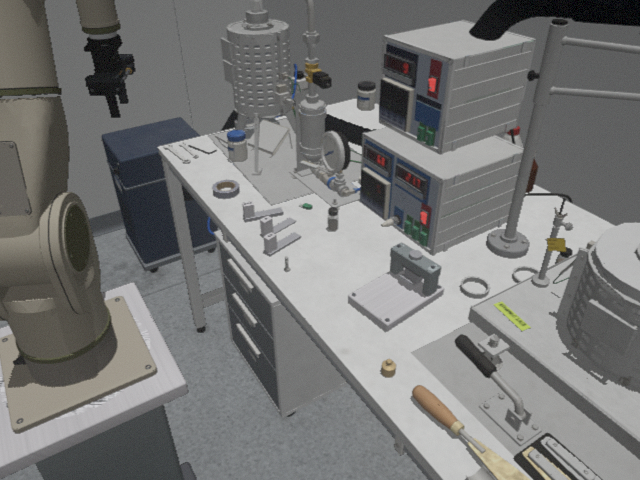

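The top view shows three leaves, with blocks at about (223,283), (262,275) and (292,288) and tongues pointing away. The bed plate is near (425,233), with the gantry at its far side. I'll enlarge that area.

```bash
python3 - <<'E'
import cv2
a=cv2.imread("pics/top0.png")
c1=cv2.resize(a[232:306,208:308],None,fx=5,fy=5,interpolation=cv2.INTER_CUBIC)
c2=cv2.resize(a[175:273,382:466],None,fx=3.5,fy=3.776,interpolation=cv2.INTER_CUBIC)
c2=cv2.resize(a[175:275,385:460],None,fx=3.7,fy=3.7,interpolation=cv2.INTER_CUBIC)
import numpy as np
o=np.zeros((370,500+c2.shape[1],3),np.uint8);o[:370,:500]=c1;o[:370,500:]=c2
o=cv2.convertScaleAbs(o,alpha=1.6,beta=-160)
cv2.imwrite("pics/crop1.png",o);print(o.shape)
E
```

```text
(370, 778, 3)
```

View pics/crop1.png

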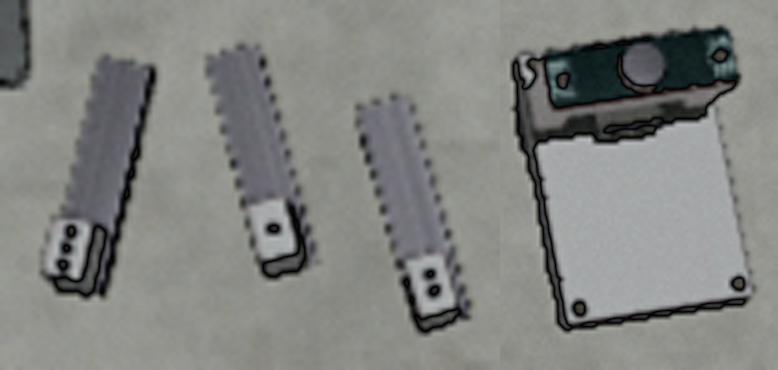

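Left to right the pips read 3 (thick), 1 (thin) and 2 (middle). The bed's front corners are at crop (565,322) and (750,296), and the cap is at (643,65).

```bash
cat > h.py <<'E'
import numpy as np
def ray(f,uv,z):
    K,T=f["K"],f["T"]; d=T[:3,:3]@np.linalg.solve(K,[uv[0],uv[1],1.]); o=T[:3,3]
    return o+d*(z-o[2])/d[2]
E
python3 - <<'E'
from h import *; import pickle
f=pickle.load(open("top0.pkl","rb"))
A=lambda x,y:(208+(x+.5)/5-.5,232+(y+.5)/5-.5)
B=lambda x,y:(385+(x-500+.5)/3.7-.5,175+(y+.5)/3.7-.5)
for n,b,t,h in(("thick",(69,249),(128,58),.01),("thin",(271,229),(235,48),.004),("mid",(431,287),(383,98),.007)):
    p=ray(f,A(*b),.046);q=ray(f,A(*t),h);d=q-p
    print(n,p.round(4),q.round(4),np.hypot(*d[:2]).round(4),np.degrees(np.arctan2(d[1],d[0])).round(1))
c=ray(f,B(643,65),.092);l=ray(f,B(564,320),.02);r=ray(f,B(750,295),.02)
print(c,l,r,np.hypot(*(l-r)[:2])); m=(l+r)/2;d=c-m;print("yaw",np.degrees(np.arctan2(d[1],d[0])),np.hypot(*d[:2]), np.degrees(np.arctan2(*(l-r)[[0,1]]*[-1,1])))
for n,p in(("vial",ray(f,(292,211),.056)),("bolt",ray(f,(331,289),.035)),("brass",ray(f,(489,281),.03))):print(n,p.round(3))
E
```

```text
thick [0.462  0.2434 0.046 ] [0.5481 0.225  0.01  ] 0.088 -12.1
thin [0.4684 0.1596 0.046 ] [0.5524 0.1792 0.004 ] 0.0863 13.2
mid [0.4427 0.0935 0.046 ] [0.5283 0.1146 0.007 ] 0.0882 13.9
[ 0.63100194 -0.17733951  0.092     ] [ 0.49888925 -0.13793663  0.02      ] [ 0.51093634 -0.24668479  0.02      ] 0.10941341682916737
yaw 6.771313531616153 0.12697483543417892 6.3214351658594286
vial [0.606 0.094 0.056]
bolt [0.442 0.016 0.035]
brass [ 0.451 -0.318  0.03 ]
```

```bash
cat > go.py <<'E'
import sys; from workcell import sense
from scipy.spatial.transform import Rotation as R
import numpy as np
s=sense(); P=s["position"]; M=R.from_euler("xyz",s["eef_rot"],degrees=True)
print(round(s["time_s"],2),P.round(4),s["eef_rot"].round(2),"F",s["wrist_force"].round(1),"w",round(s["gripper_width"],4),round(s["grasp_force"],1),"q7",s["joints"][6].round(1))
for a in sys.argv[1:]:
    x,y,z,w=map(float,a.split(","))
    print(a,"mm",(M.inv().apply(np.array([x,y,z])-P)*1000).round(1),"rad",(M.inv()*R.from_euler("xyz",[180,0,w],degrees=True)).as_rotvec().round(3))
E
python3 go.py .468,.16,.11,193.2
```

```text
0.1 [0.2755 0.5606 0.2018] [-179.93    0.    153.83] F [-0.1 -0.2  0.5] w 0.0868 0.0 q7 -5.1
.468,.16,.11,193.2 mm [-349.4 -274.5   92.1] rad [-0.001 -0.    -0.687]
```

Emit:
step_arm(
  grip=[50,50,50,50,50,50,50,50],
  xyz=[
    [-349.4,-274.5,92],
    [-349.4,-274.5,92],
    [-349.4,-274.5,92],
    [-349.4,-274.5,92],
    [-349.4,-274.5,92],
    [-349.4,-274.5,92],
    [-349.4,-274.5,92],
    [-349.4,-274.5,92],
  ],
  angular=[
    [0,0,-0.687],
    [0,0,-0.687],
    [0,0,-0.687],
    [0,0,-0.687],
    [0,0,-0.687],
    [0,0,-0.687],
    [0,0,-0.687],
    [0,0,-0.687],
  ],
)

```text
time_s: 0.77
position: [0.4152, 0.2695, 0.1355]
eef_rot: [180.0, -0.0, -166.8]
wrist_force: [1.6, -0.4, 0.2]
gripper_width: 0.0514
grasp_force: 0.0
```

```bash
python3 go.py .468,.16,.11,193.2
```

```text
0.77 [0.4152 0.2695 0.1355] [ 179.99   -0.   -166.77] F [ 1.6 -0.4  0.2] w 0.0514 0.0 q7 65.2
.468,.16,.11,193.2 mm [ -26.4 -118.7   25.5] rad [ 0. -0.  0.]
```

Emit:
step_arm(
  grip=[45,45,45,45,45,45],
  xyz=[
    [-26,-119,25],
    [-26,-119,25],
    [-26,-119,25],
    [-26,-119,25],
    [-26,-119,25],
    [-26,-119,25],
  ],
  angular=[
    [0,0,0],
    [0,0,0],
    [0,0,0],
    [0,0,0],
    [0,0,0],
    [0,0,0],
  ],
)

```text
time_s: 1.27
position: [0.4671, 0.162, 0.1108]
eef_rot: [180.0, -0.0, -166.8]
wrist_force: [-0.8, 0.8, 1.4]
gripper_width: 0.045
grasp_force: 0.0
```

```bash
python3 go.py .468,.16,.015,193.2
python3 - <<'E'
from workcell import grab_frame
import cv2,pickle
f=grab_frame("wrist"); cv2.imwrite("pics/w1.png",f["image"][:,:,::-1]); pickle.dump(f,open("w1.pkl","wb")); print(f["K"].round(1).tolist(),f["T"].round(3).tolist())
E
```

```text
1.27 [0.4671 0.162  0.1108] [ 1.7998e+02 -3.0000e-02 -1.6681e+02] F [-0.8  0.8  1.4] w 0.045 0.0 q7 79.8
.468,.16,.015,193.2 mm [-0.5 -2.2 95.8] rad [ 0. -0. -0.]
[[371.6, 0.0, 320.7], [0.0, 371.6, 239.5], [0.0, 0.0, 1.0]] [[-0.228, 0.936, 0.268, 0.394], [0.974, 0.219, 0.063, 0.145], [0.0, 0.275, -0.961, 0.294], [0.0, 0.0, 0.0, 1.0]]
```

View pics/w1.png

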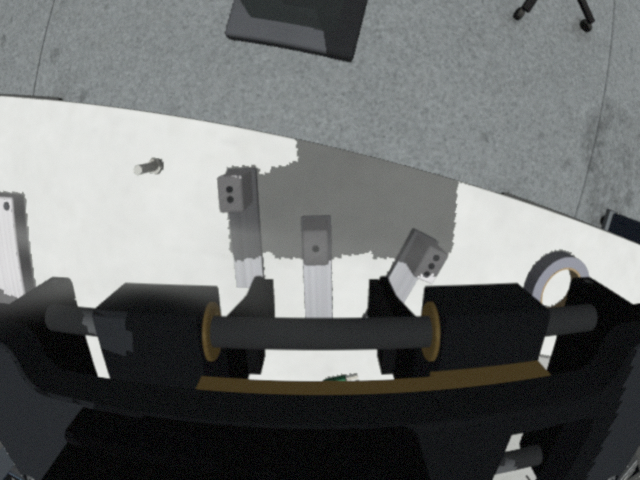

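The wrist view shows the one-pip block at (316,245), centred between the fingers, with the other two leaves clear. Now I descend and grip.

Emit:
step_arm(
  grip=[45,45,45,45,45,45],
  xyz=[
    [-0.5,-2,40],
    [-0.5,-2,70],
    [-0.5,-2,90],
    [-0.5,-2,96],
    [-0.5,-2,96],
    [-0.5,-2,96],
  ],
  angular=[
    [0,0,0],
    [0,0,0],
    [0,0,0],
    [0,0,0],
    [0,0,0],
    [0,0,0],
  ],
)

```text
time_s: 1.82
position: [0.4686, 0.1609, 0.0159]
eef_rot: [180.0, 0.0, -166.7]
wrist_force: [0.4, 0.2, 1.0]
gripper_width: 0.0449
grasp_force: 0.0
```

Emit:
step_arm(
  grip=[5,5,5,5,5,5,5,5],
  grip_force=30,
  xyz=[
    [0,0,0],
    [0,0,0],
    [0,0,0],
    [0,0,0],
    [0,0,0],
    [0,0,0],
    [0,0,0],
    [0,0,0],
  ],
  angular=[
    [0,0,0],
    [0,0,0],
    [0,0,0],
    [0,0,0],
    [0,0,0],
    [0,0,0],
    [0,0,0],
    [0,0,0],
  ],
)

```text
time_s: 2.48
position: [0.4685, 0.1599, 0.0153]
eef_rot: [180.0, 0.0, -166.8]
wrist_force: [-0.9, -1.4, 4.4]
gripper_width: 0.0173
grasp_force: 29.9
```

```bash
python3 go.py .468,.16,.115,193.2
```

```text
2.48 [0.4685 0.1599 0.0153] [ 1.7999e+02  2.0000e-02 -1.6681e+02] F [-0.9 -1.4  4.4] w 0.0173 29.9 q7 81.4
.468,.16,.115,193.2 mm [  0.4   0.3 -99.7] rad [ 0.  0. -0.]
```

```bash
python3 go.py .468,.16,.1,193.2 .5083,-.1917,.1,186.6 .5083,-.1917,.06,186.6
```

```text
2.48 [0.4685 0.1599 0.0153] [ 1.7999e+02  2.0000e-02 -1.6681e+02] F [-0.9 -1.4  4.4] w 0.0173 29.9 q7 81.4
.468,.16,.1,193.2 mm [  0.4   0.2 -84.7] rad [ 0.  0. -0.]
.5083,-.1917,.1,186.6 mm [  41.4 -351.4  -84.8] rad [0.    0.    0.115]
.5083,-.1917,.06,186.6 mm [  41.4 -351.4  -44.8] rad [0.    0.    0.115]
```

Emit:
step_arm(
  grip=[5,5,5,5,5,5,5,5],
  xyz=[
    [0,0,-35],
    [0,0,-70],
    [0,0,-85],
    [10,-40,-85],
    [20,-80,-85],
    [25,-120,-85],
    [30,-160,-85],
    [35,-200,-85],
  ],
  angular=[
    [0,0,0],
    [0,0,0],
    [0,0,0],
    [0,0,0.02],
    [0,0,0.04],
    [0,0,0.06],
    [0,0,0.08],
    [0,0,0.115],
  ],
)

```text
time_s: 3.15
position: [0.4794, -0.0447, 0.0999]
eef_rot: [180.0, 0.0, -173.4]
wrist_force: [1.4, 0.6, -0.5]
gripper_width: 0.0179
grasp_force: 29.9
```

Emit:
step_arm(
  grip=[5,5,5,5,5,5,5,5],
  xyz=[
    [-11,-37,0],
    [-11,-75,0],
    [-11,-110,0],
    [-11,-135,0],
    [-11,-148,0],
    [-11,-151,0],
    [-11,-151,0],
    [-11,-151,0],
  ],
  angular=[
    [0,0,0],
    [0,0,0],
    [0,0,0],
    [0,0,0],
    [0,0,0],
    [0,0,0],
    [0,0,0],
    [0,0,0],
  ],
)

```text
time_s: 3.82
position: [0.5081, -0.1903, 0.0996]
eef_rot: [180.0, -0.0, -173.3]
wrist_force: [0.3, 0.1, -1.0]
gripper_width: 0.0176
grasp_force: 29.9
```

```bash
python3 go.py .5083,-.1917,.04,186.6
python3 - <<'E'
from workcell import grab_frame
import cv2,pickle
for n in("wrist","top"):
    f=grab_frame(n); cv2.imwrite(f"pics/{n}2.png",f["image"][:,:,::-1]); pickle.dump(f,open(f"{n}2.pkl","wb"))
E
```

```text
3.82 [ 0.5081 -0.1903  0.0996] [ 1.7995e+02 -3.0000e-02 -1.7334e+02] F [ 0.3  0.1 -1. ] w 0.0176 29.9 q7 118.3
.5083,-.1917,.04,186.6 mm [-0.1 -1.5 59.6] rad [ 0.001 -0.001  0.001]
```

View pics/wrist2.png

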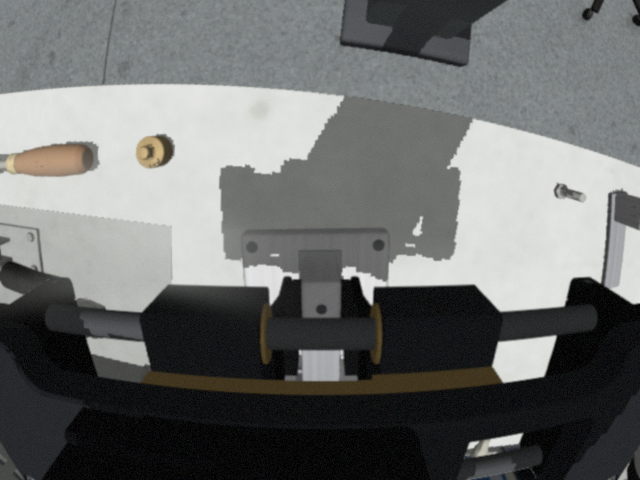

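The leaf is held squarely over the bed. The plate's front corners are at (243,231) and (389,231), and the block is at about x=320.

```bash
python3 - <<'E'
import pickle,numpy as np
from scipy.spatial.transform import Rotation as R
f=pickle.load(open("wrist2.pkl","rb"));K,T=f["K"],f["T"]
def fr(uv,z):
    d=np.array([uv[0]-K[0,2],uv[1]-K[1,2]]);r=np.hypot(*d);t=r/K[0,0]
    v=T[:3,:3]@np.r_[np.sin(t)*d/r,np.cos(t)];return T[:3,3]+v*(z-T[2,3])/v[2]
a,b=fr((243,231),.02),fr((389,231),.02);print(a,b,np.hypot(*(a-b)[:2]))
u=np.array([np.cos(np.radians(6.6)),np.sin(np.radians(6.6))])
print("edge yaw",np.degrees(np.arctan2(-(b-a)[0],(b-a)[1])))
m=(a+b)[:2]/2; print("mid",m,"origin",m+.13*u)
p=np.array([.5081,-.1903])-m-.13*u; print("TCP in gantry",p@u,p@[-u[1],u[0]])
print("block",fr((320,262),.046+.0843))
E
```

```text
[ 0.50787409 -0.24755539  0.02      ] [ 0.4954029  -0.14036691  0.02      ] 0.10791154836391413
edge yaw 6.636422193828659
mid [ 0.50163849 -0.19396115] origin [ 0.63077695 -0.17901932]
TCP in gantry -0.12316051391788269 0.0028942195735299596
block [ 0.48650354 -0.19253061  0.1303    ]
```

Emit:
step_arm(
  grip=[5,5,5,5,5,5,5,5],
  xyz=[
    [0,-1.7,30],
    [0,-1.7,50],
    [0,-1.7,58],
    [0,-1.7,61],
    [0,-1.7,63],
    [0,-1.7,63.5],
    [0,-1.7,64],
    [0,-1.7,64],
  ],
  angular=[
    [0,0,0],
    [0,0,0],
    [0,0,0],
    [0,0,0],
    [0,0,0],
    [0,0,0],
    [0,0,0],
    [0,0,0],
  ],
)

```text
time_s: 4.58
position: [0.509, -0.1934, 0.0368]
eef_rot: [-180.0, 0.1, -173.4]
wrist_force: [0.2, -0.6, -0.4]
gripper_width: 0.0174
grasp_force: 29.9
```

```bash
python3 go.py .508,-.192,.0353,186.63 .5684,-.1854,.0353,186.63
```

```text
4.58 [ 0.509  -0.1934  0.0368] [-1.7999e+02  8.0000e-02 -1.7339e+02] F [ 0.2 -0.6 -0.4] w 0.0174 29.9 q7 120.7
.508,-.192,.0353,186.63 mm [0.8 1.5 1.5] rad [-0.     0.001 -0.   ]
.5684,-.1854,.0353,186.63 mm [-60.    1.1   1.6] rad [-0.     0.001 -0.   ]
```

Emit:
step_arm(
  grip=[5,5,5,5],
  xyz=[
    [0.5,1,0.8],
    [0.5,1,1.5],
    [0.5,1,1.5],
    [0.5,1,1.5],
  ],
  angular=[
    [0,0,0],
    [0,0,0],
    [0,0,0],
    [0,0,0],
  ],
)

```text
time_s: 4.92
position: [0.5081, -0.1925, 0.0353]
eef_rot: [180.0, 0.1, -173.4]
wrist_force: [-2.2, 0.5, 6.1]
gripper_width: 0.0173
grasp_force: 29.9
```

```bash
python3 go.py  .5684,-.1854,.0353,186.63
```

```text
4.92 [ 0.5081 -0.1925  0.0353] [ 1.8000e+02  5.0000e-02 -1.7341e+02] F [-2.2  0.5  6.1] w 0.0173 29.9 q7 120.6
.5684,-.1854,.0353,186.63 mm [-60.7   0.1   0. ] rad [ 0.     0.001 -0.001]
```

Emit:
step_arm(
  grip=[5,5,5,5,5,5,5,5],
  xyz=[
    [-4,0,-0.2],
    [-8,0,-0.3],
    [-12,0,-0.3],
    [-16,0,-0.3],
    [-20,0,-0.3],
    [-24,0,-0.3],
    [-27,0,-0.3],
    [-30,0,-0.3],
  ],
  angular=[
    [0,0,0],
    [0,0,0],
    [0,0,0],
    [0,0,0],
    [0,0,0],
    [0,0,0],
    [0,0,0],
    [0,0,0],
  ],
)

```text
time_s: 5.58
position: [0.5378, -0.1893, 0.0353]
eef_rot: [-180.0, 0.0, -173.4]
wrist_force: [-4.6, -0.1, 8.4]
gripper_width: 0.0179
grasp_force: 29.9
```

Emit:
step_arm(
  grip=[5,5,5,5,5,5,5,5],
  xyz=[
    [-2,0,0],
    [-4,0,0],
    [-6,0,0],
    [-8,0,0],
    [-10,0,0],
    [-12,0,0],
    [-14,0,0],
    [-16,0,0],
  ],
  angular=[
    [0,0,0],
    [0,0,0],
    [0,0,0],
    [0,0,0],
    [0,0,0],
    [0,0,0],
    [0,0,0],
    [0,0,0],
  ],
)

```text
time_s: 6.25
position: [0.5536, -0.1875, 0.0353]
eef_rot: [-180.0, 0.0, -173.4]
wrist_force: [-4.3, -0.7, 7.9]
gripper_width: 0.0177
grasp_force: 29.9
```

```bash
python3 go.py  .5684,-.1854,.0353,186.63
```

```text
6.25 [ 0.5536 -0.1875  0.0353] [-179.99    0.   -173.42] F [-4.3 -0.7  7.9] w 0.0177 29.9 q7 119.8
.5684,-.1854,.0353,186.63 mm [-14.9   0.4   0. ] rad [-0.     0.    -0.001]
```

Emit:
step_arm(
  grip=[5,5,5,5,5,5,5,5],
  xyz=[
    [0,0,-0.8],
    [0,0,-0.8],
    [-2,0,-0.8],
    [-4,0,-0.8],
    [-5,0,-0.8],
    [-6,0,-0.8],
    [-7,0,-0.8],
    [-8,0,-0.8],
  ],
  angular=[
    [0,0,0],
    [0,0,0],
    [0,0,0],
    [0,0,0],
    [0,0,0],
    [0,0,0],
    [0,0,0],
    [0,0,0],
  ],
)

```text
time_s: 6.92
position: [0.5614, -0.1862, 0.0355]
eef_rot: [180.0, -0.0, -173.4]
wrist_force: [-0.4, -0.3, -0.1]
gripper_width: 0.0176
grasp_force: 29.9
```

```bash
python3 go.py  .5684,-.1854,.0353,186.63
```

```text
6.92 [ 0.5614 -0.1862  0.0355] [ 180.    -0.  -173.4] F [-0.4 -0.3 -0.1] w 0.0176 29.9 q7 119.6
.5684,-.1854,.0353,186.63 mm [-7.  -0.   0.2] rad [ 0. -0. -0.]
```

No drag once the press is relieved, so the thin leaf is free so far. I'll go on to the back stop.

Emit:
step_arm(
  grip=[5,5,5,5,5,5,5,5],
  xyz=[
    [-1,0,0],
    [-2,0,0],
    [-3,0,0],
    [-4,0,0],
    [-5,0,0],
    [-6,0,0],
    [-7,0,0],
    [-7.5,0,0],
  ],
  angular=[
    [0,0,0],
    [0,0,0],
    [0,0,0],
    [0,0,0],
    [0,0,0],
    [0,0,0],
    [0,0,0],
    [0,0,0],
  ],
)

```text
time_s: 7.58
position: [0.5683, -0.1855, 0.0354]
eef_rot: [180.0, -0.1, -173.4]
wrist_force: [-3.7, -0.8, 0.7]
gripper_width: 0.0181
grasp_force: 29.9
```

Emit:
step_arm(
  grip=[5,5,5,5],
  xyz=[
    [-0.3,0,0],
    [-0.6,0,0],
    [-0.8,0,0],
    [-0.8,0,0],
  ],
  angular=[
    [0,0,0],
    [0,0,0],
    [0,0,0],
    [0,0,0],
  ],
)

```text
time_s: 7.92
position: [0.5684, -0.1856, 0.0354]
eef_rot: [180.0, -0.1, -173.4]
wrist_force: [-6.1, -1.0, 3.3]
gripper_width: 0.0177
grasp_force: 29.9
```

```bash
python3 go.py  .505,-.193,.0353,186.63
```

```text
7.92 [ 0.5684 -0.1856  0.0354] [ 1.7997e+02 -1.2000e-01 -1.7343e+02] F [-6.1 -1.   3.3] w 0.0177 29.9 q7 119.5
.505,-.193,.0353,186.63 mm [63.8 -0.1  0.2] rad [ 0.001 -0.002 -0.001]
```

The leaf reaches the stop at TCP (0.5684, -0.1856) having slid freely, so it is too thin. I withdraw it and return it to its place.

Emit:
step_arm(
  grip=[5,5,5,5,5,5,5,5],
  xyz=[
    [4,0,-0.4],
    [14,0,-0.4],
    [26,0,-0.4],
    [40,0,-0.4],
    [54,0,-0.4],
    [66,0,-1],
    [70,0,-20],
    [72,0,-50],
  ],
  angular=[
    [0,0,0],
    [0,0,0],
    [0,0,0],
    [0,0,0],
    [0,0,0],
    [0,0,0],
    [0,0,0],
    [0,0,0],
  ],
)

```text
time_s: 8.58
position: [0.4947, -0.1932, 0.0836]
eef_rot: [179.9, -0.3, -173.4]
wrist_force: [0.6, -0.1, -1.1]
gripper_width: 0.0173
grasp_force: 29.9
```

```bash
python3 go.py  .4685,.16,.1,193.2
```

```text
8.58 [ 0.4947 -0.1932  0.0836] [ 179.9    -0.27 -173.44] F [ 0.6 -0.1 -1.1] w 0.0173 29.9 q7 119.0
.4685,.16,.1,193.2 mm [-14.2 353.9 -15.8] rad [ 0.002 -0.005 -0.116]
```

Emit:
step_arm(
  grip=[5,5,5,5,5,5,5,5],
  xyz=[
    [0,10,-16],
    [-1,40,-16],
    [-3,80,-16],
    [-5,120,-16],
    [-7,160,-16],
    [-9,200,-16],
    [-11,240,-16],
    [-12,280,-16],
  ],
  angular=[
    [0,0,0],
    [0,0,0],
    [0,0,-0.03],
    [0,0,-0.05],
    [0,0,-0.07],
    [0,0,-0.09],
    [0,0,-0.11],
    [0,0,-0.116],
  ],
)

```text
time_s: 9.25
position: [0.4772, 0.0877, 0.1018]
eef_rot: [180.0, 0.1, -166.7]
wrist_force: [2.0, -0.4, -0.4]
gripper_width: 0.0179
grasp_force: 29.9
```

Emit:
step_arm(
  grip=[5,5,5,5,5,5],
  xyz=[
    [5,30,0],
    [6,55,0],
    [6,70,0],
    [6,74,0],
    [6,74,0],
    [6,74,0],
  ],
  angular=[
    [0,0,0],
    [0,0,0],
    [0,0,0],
    [0,0,0],
    [0,0,0],
    [0,0,0],
  ],
)

```text
time_s: 9.75
position: [0.4552, 0.1555, 0.1016]
eef_rot: [-180.0, 0.0, -166.8]
wrist_force: [-0.1, -0.9, -0.8]
gripper_width: 0.0177
grasp_force: 29.9
```

```bash
python3 go.py  .4685,.16,.0155,193.2
```

```text
9.75 [0.4552 0.1555 0.1016] [-1.7999e+02  2.0000e-02 -1.6680e+02] F [-0.1 -0.9 -0.8] w 0.0177 29.9 q7 79.8
.4685,.16,.0155,193.2 mm [-13.9   1.4  86.1] rad [-0.  0.  0.]
```

Emit:
step_arm(
  grip=[5,5,5,5,5,5,5,5],
  xyz=[
    [-14,1.5,35],
    [-14,1.5,65],
    [-14,1.5,80],
    [-14,1.5,84],
    [-14,1.5,85.5],
    [-14,1.5,86],
    [-14,1.5,86.3],
    [-14,1.5,86.3],
  ],
  angular=[
    [0,0,0],
    [0,0,0],
    [0,0,0],
    [0,0,0],
    [0,0,0],
    [0,0,0],
    [0,0,0],
    [0,0,0],
  ],
)

```text
time_s: 10.42
position: [0.469, 0.1611, 0.016]
eef_rot: [180.0, 0.1, -166.8]
wrist_force: [-0.2, 0.1, -1.8]
gripper_width: 0.0176
grasp_force: 29.9
```

Emit:
step_arm(
  grip=[45,45,45,45,45],
  xyz=[
    [0,0,0],
    [0,0,0],
    [0,0,0],
    [0,0,0],
    [0,0,0],
  ],
  angular=[
    [0,0,0],
    [0,0,0],
    [0,0,0],
    [0,0,0],
    [0,0,0],
  ],
)

```text
time_s: 10.83
position: [0.4684, 0.1614, 0.0154]
eef_rot: [180.0, 0.0, -166.7]
wrist_force: [0.2, 0.2, 0.1]
gripper_width: 0.0408
grasp_force: 0.0
```

```bash
python3 go.py  .4685,.16,.1,193.9 .443,.094,.1,193.9 .443,.094,.0155,193.9
```

```text
10.83 [0.4684 0.1614 0.0154] [ 1.7999e+02  1.0000e-02 -1.6675e+02] F [0.2 0.2 0.1] w 0.0408 0.0 q7 81.5
.4685,.16,.1,193.9 mm [  0.2  -1.4 -84.6] rad [ 0.     0.    -0.011]
.443,.094,.1,193.9 mm [ 40.1 -59.8 -84.6] rad [ 0.     0.    -0.011]
.443,.094,.0155,193.9 mm [ 40.2 -59.8  -0.1] rad [ 0.     0.    -0.011]
```

Emit:
step_arm(
  grip=[45,45,45,45,45,45,45,45],
  xyz=[
    [0,0,-30],
    [0,0,-60],
    [5,-10,-75],
    [25,-40,-75],
    [40,-60,-75],
    [40,-60,-75],
    [40,-60,-60],
    [40,-60,-45],
  ],
  angular=[
    [0,0,0],
    [0,0,0],
    [0,0,0],
    [0,0,-0.01],
    [0,0,-0.011],
    [0,0,-0.011],
    [0,0,-0.011],
    [0,0,-0.011],
  ],
)

```text
time_s: 11.5
position: [0.4439, 0.0939, 0.0608]
eef_rot: [180.0, 0.2, -166.2]
wrist_force: [0.2, 0.5, 0.0]
gripper_width: 0.0448
grasp_force: 0.0
```

```bash
python3 go.py  .443,.094,.0155,193.9
```

```text
11.5 [0.4439 0.0939 0.0608] [ 1.7996e+02  1.6000e-01 -1.6617e+02] F [0.2 0.5 0. ] w 0.0448 0.0 q7 87.4
.443,.094,.0155,193.9 mm [ 1.   0.3 45.3] rad [ 0.001  0.003 -0.001]
```

Emit:
step_arm(
  grip=[45,45,45,45,5,5,5,5],
  xyz=[
    [0,0,28],
    [0,0,40],
    [0,0,44.5],
    [0,0,44.5],
    [0,0,44.5],
    [0,0,44.5],
    [0,0,44.5],
    [0,0,44.5],
  ],
  angular=[
    [0,0,0],
    [0,0,0],
    [0,0,0],
    [0,0,0],
    [0,0,0],
    [0,0,0],
    [0,0,0],
    [0,0,0],
  ],
)

```text
time_s: 12.17
position: [0.4437, 0.094, 0.0165]
eef_rot: [180.0, 0.1, -166.1]
wrist_force: [-0.0, -0.7, -0.7]
gripper_width: 0.0264
grasp_force: 0.0
```

Emit:
step_arm(
  grip=[5,5,5],
  xyz=[
    [0,0,0],
    [0,0,0],
    [0,0,0],
  ],
  angular=[
    [0,0,0],
    [0,0,0],
    [0,0,0],
  ],
)

```text
time_s: 12.42
position: [0.4434, 0.0938, 0.0161]
eef_rot: [180.0, 0.0, -166.1]
wrist_force: [-1.7, 0.1, 4.8]
gripper_width: 0.0178
grasp_force: 30.0
```

```bash
python3 go.py  .4986,-.1937,.1,186.6
```

```text
12.42 [0.4434 0.0938 0.0161] [ 1.7999e+02  4.0000e-02 -1.6612e+02] F [-1.7  0.1  4.8] w 0.0178 30.0 q7 88.4
.4986,-.1937,.1,186.6 mm [  15.3 -292.3  -83.9] rad [0.    0.001 0.127]
```

Emit:
step_arm(
  grip=[5,5,5,5,5,5,5,5],
  xyz=[
    [0,0,-35],
    [0,0,-70],
    [0,0,-84],
    [5,-40,-84],
    [8,-80,-84],
    [10,-120,-84],
    [12,-160,-84],
    [14,-200,-84],
  ],
  angular=[
    [0,0,0],
    [0,0,0],
    [0,0,0],
    [0,0,0.02],
    [0,0,0.04],
    [0,0,0.07],
    [0,0,0.1],
    [0,0,0.127],
  ],
)

```text
time_s: 13.08
position: [0.4773, -0.1056, 0.0998]
eef_rot: [180.0, 0.0, -173.5]
wrist_force: [0.8, -0.2, -0.8]
gripper_width: 0.0178
grasp_force: 30.0
```

Emit:
step_arm(
  grip=[5,5,5,5,5,5,5],
  xyz=[
    [-10,-37,0],
    [-10,-65,0],
    [-10,-85,0],
    [-10,-92,0],
    [-10,-92,0],
    [-10,-92,0],
    [-10,-92,0],
  ],
  angular=[
    [0,0,0],
    [0,0,0],
    [0,0,0],
    [0,0,0],
    [0,0,0],
    [0,0,0],
    [0,0,0],
  ],
)

```text
time_s: 13.67
position: [0.4981, -0.1921, 0.0995]
eef_rot: [179.9, -0.0, -173.3]
wrist_force: [-0.2, 0.5, -0.8]
gripper_width: 0.0173
grasp_force: 30.0
```

```bash
python3 go.py  .5062,-.1928,.037,186.6
```

```text
13.67 [ 0.4981 -0.1921  0.0995] [ 1.7994e+02 -1.0000e-02 -1.7329e+02] F [-0.2  0.5 -0.8] w 0.0173 30.0 q7 119.0
.5062,-.1928,.037,186.6 mm [-8.  -1.7 62.5] rad [ 0.001 -0.     0.002]
```

Emit:
step_arm(
  grip=[5,5,5,5,5,5,5,5],
  xyz=[
    [-8,-1.7,30],
    [-8,-1.7,50],
    [-8,-1.7,59],
    [-8,-1.7,62],
    [-8,-1.7,63],
    [-8,-1.7,63.3],
    [-8,-1.7,63.3],
    [-8,-1.7,63.3],
  ],
  angular=[
    [0,0,0],
    [0,0,0.002],
    [0,0,0.002],
    [0,0,0.002],
    [0,0,0.002],
    [0,0,0.002],
    [0,0,0.002],
    [0,0,0.002],
  ],
)

```text
time_s: 14.33
position: [0.5068, -0.1949, 0.0374]
eef_rot: [-180.0, 0.1, -173.5]
wrist_force: [0.6, 0.1, -0.4]
gripper_width: 0.0175
grasp_force: 30.0
```

```bash
python3 go.py  .5062,-.1928,.0361,186.6 .5684,-.1856,.0361,186.6
```

```text
14.33 [ 0.5068 -0.1949  0.0374] [-1.7998e+02  9.0000e-02 -1.7352e+02] F [ 0.6  0.1 -0.4] w 0.0175 30.0 q7 121.3
.5062,-.1928,.0361,186.6 mm [0.3 2.2 1.3] rad [-0.     0.002 -0.002]
.5684,-.1856,.0361,186.6 mm [-62.3   2.3   1.4] rad [-0.     0.002 -0.002]
```

Emit:
step_arm(
  grip=[5,5,5,5,5,5,5,5],
  xyz=[
    [0,1.8,1],
    [0,1.8,1],
    [0,1.8,1],
    [-3,1.8,1],
    [-7,1.8,1],
    [-10,1.8,1],
    [-12,1.8,1],
    [-14,1.8,1],
  ],
  angular=[
    [0,0,-0.002],
    [0,0,-0.002],
    [0,0,-0.002],
    [0,0,-0.002],
    [0,0,-0.002],
    [0,0,-0.002],
    [0,0,-0.002],
    [0,0,-0.002],
  ],
)

```text
time_s: 15.0
position: [0.5196, -0.1918, 0.0362]
eef_rot: [180.0, -0.0, -173.4]
wrist_force: [-5.9, -1.0, 10.2]
gripper_width: 0.0179
grasp_force: 30.0
```

Emit:
step_arm(
  grip=[5,5,5,5,5,5,5,5],
  xyz=[
    [-1,0,0],
    [-2,0,0],
    [-3,0,0],
    [-4,0,0],
    [-5,0,0],
    [-6,0,0],
    [-7,0,0],
    [-8,0,0],
  ],
  angular=[
    [0,0,0],
    [0,0,0],
    [0,0,0],
    [0,0,0],
    [0,0,0],
    [0,0,0],
    [0,0,0],
    [0,0,0],
  ],
)

```text
time_s: 15.67
position: [0.5275, -0.1909, 0.0362]
eef_rot: [180.0, -0.0, -173.4]
wrist_force: [-5.0, -0.5, 11.1]
gripper_width: 0.0177
grasp_force: 30.0
```

```bash
python3 go.py .5684,-.1856,.0361,186.6
```

```text
15.67 [ 0.5275 -0.1909  0.0362] [ 1.7999e+02 -2.0000e-02 -1.7343e+02] F [-5.  -0.5 11.1] w 0.0177 30.0 q7 120.9
.5684,-.1856,.0361,186.6 mm [-41.3   0.6   0. ] rad [ 0.    -0.    -0.001]
```

Emit:
step_arm(
  grip=[5,5,5,5,5,5,5,5],
  xyz=[
    [0,0.3,-1],
    [0,0.6,-1],
    [-2,0.6,-1],
    [-4,0.6,-1],
    [-6,0.6,-1],
    [-7,0.6,-1],
    [-8,0.6,-1],
    [-9,0.6,-1],
  ],
  angular=[
    [0,0,0],
    [0,0,0],
    [0,0,0],
    [0,0,0],
    [0,0,0],
    [0,0,0],
    [0,0,0],
    [0,0,0],
  ],
)

```text
time_s: 16.33
position: [0.5368, -0.1888, 0.0364]
eef_rot: [180.0, -0.0, -173.4]
wrist_force: [-0.6, -0.2, -0.7]
gripper_width: 0.0177
grasp_force: 30.0
```

Emit:
step_arm(
  grip=[5,5,5,5,5,5,5,5],
  xyz=[
    [-1,0,0],
    [-2,0,0],
    [-3,0,0],
    [-4,0,0],
    [-5,0,0],
    [-6,0,0],
    [-7,0,0],
    [-8,0,0],
  ],
  angular=[
    [0,0,0],
    [0,0,0],
    [0,0,0],
    [0,0,0],
    [0,0,0],
    [0,0,0],
    [0,0,0],
    [0,0,0],
  ],
)

```text
time_s: 17.0
position: [0.5447, -0.1879, 0.0364]
eef_rot: [180.0, 0.0, -173.4]
wrist_force: [0.3, -0.2, -0.4]
gripper_width: 0.0177
grasp_force: 30.0
```

```bash
python3 go.py .5684,-.1856,.0361,186.6
```

```text
17.0 [ 0.5447 -0.1879  0.0364] [ 180.     0.  -173.4] F [ 0.3 -0.2 -0.4] w 0.0177 30.0 q7 120.6
.5684,-.1856,.0361,186.6 mm [-23.8  -0.4   0.3] rad [0. 0. 0.]
```

Emit:
step_arm(
  grip=[5,5,5,5,5,5,5,5],
  xyz=[
    [-2,0,0],
    [-4,0,0],
    [-6,0,0],
    [-8,0,0],
    [-10,0,0],
    [-12,0,0],
    [-14,0,0],
    [-16,0,0],
  ],
  angular=[
    [0,0,0],
    [0,0,0],
    [0,0,0],
    [0,0,0],
    [0,0,0],
    [0,0,0],
    [0,0,0],
    [0,0,0],
  ],
)

```text
time_s: 17.67
position: [0.5607, -0.1861, 0.0364]
eef_rot: [180.0, 0.0, -173.4]
wrist_force: [-0.4, 0.3, -0.4]
gripper_width: 0.0177
grasp_force: 30.0
```

Emit:
step_arm(
  grip=[5,5,5,5,5,5,5,5],
  xyz=[
    [-1,0,0],
    [-2,0,0],
    [-3,0,0],
    [-4,0,0],
    [-5,0,0],
    [-6,0,0],
    [-7,0,0],
    [-7.5,0,0],
  ],
  angular=[
    [0,0,0],
    [0,0,0],
    [0,0,0],
    [0,0,0],
    [0,0,0],
    [0,0,0],
    [0,0,0],
    [0,0,0],
  ],
)

```text
time_s: 18.33
position: [0.5675, -0.1854, 0.0363]
eef_rot: [180.0, -0.1, -173.4]
wrist_force: [-3.9, 0.1, 1.9]
gripper_width: 0.0175
grasp_force: 30.0
```

```bash
python3 go.py .4986,-.1937,.1,186.6
```

```text
18.33 [ 0.5675 -0.1854  0.0363] [ 1.7999e+02 -6.0000e-02 -1.7341e+02] F [-3.9  0.1  1.9] w 0.0175 30.0 q7 120.1
.4986,-.1937,.1,186.6 mm [ 69.5  -0.3 -63.6] rad [ 0.    -0.001 -0.   ]
```

The middle leaf reached the stop freely too, with no drag until then. I take it out and lay it back.

Emit:
step_arm(
  grip=[5,5,5,5,5,5,5,5],
  xyz=[
    [4,0,-0.2],
    [14,0,-0.2],
    [26,0,-0.2],
    [40,0,-0.2],
    [54,0,-0.4],
    [66,0,-1],
    [70,0,-20],
    [72,0,-50],
  ],
  angular=[
    [0,0,0],
    [0,0,0],
    [0,0,0],
    [0,0,0],
    [0,0,0],
    [0,0,0],
    [0,0,0],
    [0,0,0],
  ],
)

```text
time_s: 19.0
position: [0.4927, -0.1932, 0.0845]
eef_rot: [179.9, -0.3, -173.5]
wrist_force: [0.8, 0.2, -0.8]
gripper_width: 0.0175
grasp_force: 30.0
```

```bash
python3 go.py  .4434,.094,.1,193.9
```

```text
19.0 [ 0.4927 -0.1932  0.0845] [ 179.89   -0.3  -173.45] F [ 0.8  0.2 -0.8] w 0.0175 30.0 q7 119.4
.4434,.094,.1,193.9 mm [ 16.3 291.  -14.9] rad [ 0.002 -0.005 -0.128]
```

Emit:
step_arm(
  grip=[5,5,5,5,5,5,5,5],
  xyz=[
    [0,10,-15],
    [2,40,-15],
    [4,80,-15],
    [7,120,-15],
    [10,160,-15],
    [12,200,-15],
    [14,240,-15],
    [16,268,-15],
  ],
  angular=[
    [0,0,0],
    [0,0,0],
    [0,0,-0.03],
    [0,0,-0.05],
    [0,0,-0.07],
    [0,0,-0.1],
    [0,0,-0.12],
    [0,0,-0.128],
  ],
)

```text
time_s: 19.67
position: [0.4482, 0.074, 0.1016]
eef_rot: [179.9, 0.1, -165.9]
wrist_force: [1.2, -0.1, -1.7]
gripper_width: 0.0179
grasp_force: 30.0
```

Emit:
step_arm(
  grip=[5,5,5,5,5],
  xyz=[
    [-2,15,0],
    [-3,22,0],
    [-3,23,0],
    [-3,23,0],
    [-3,23,0],
  ],
  angular=[
    [0,0,0],
    [0,0,0],
    [0,0,0],
    [0,0,0],
    [0,0,0],
  ],
)

```text
time_s: 20.08
position: [0.4473, 0.0923, 0.1014]
eef_rot: [-180.0, -0.0, -166.2]
wrist_force: [-0.8, -0.1, -0.5]
gripper_width: 0.0174
grasp_force: 30.0
```

```bash
python3 go.py .4434,.094,.0161,193.9
```

```text
20.08 [0.4473 0.0923 0.1014] [-179.98   -0.   -166.18] F [-0.8 -0.1 -0.5] w 0.0174 30.0 q7 87.1
.4434,.094,.0161,193.9 mm [ 3.3  2.6 85.3] rad [-0.    -0.    -0.001]
```

Emit:
step_arm(
  grip=[5,5,5,5,5,5,5,5],
  xyz=[
    [3,2,35],
    [3,2,65],
    [3,2,80],
    [3,2,83.5],
    [3,2,85],
    [3,2,85.6],
    [3,2,86],
    [3,2,86],
  ],
  angular=[
    [0,0,0],
    [0,0,0],
    [0,0,0],
    [0,0,0],
    [0,0,0],
    [0,0,0],
    [0,0,0],
    [0,0,0],
  ],
)

```text
time_s: 20.75
position: [0.4443, 0.094, 0.0161]
eef_rot: [-180.0, 0.0, -166.2]
wrist_force: [-0.3, -1.5, 1.7]
gripper_width: 0.0175
grasp_force: 30.0
```

Emit:
step_arm(
  grip=[45,45,45,45,45],
  xyz=[
    [0,0,0],
    [0,0,0],
    [0,0,0],
    [0,0,0],
    [0,0,0],
  ],
  angular=[
    [0,0,0],
    [0,0,0],
    [0,0,0],
    [0,0,0],
    [0,0,0],
  ],
)

```text
time_s: 21.17
position: [0.4438, 0.0952, 0.0155]
eef_rot: [180.0, 0.0, -166.1]
wrist_force: [-0.2, 0.5, 0.6]
gripper_width: 0.0413
grasp_force: 0.0
```

```bash
python3 go.py .4625,.2433,.1,167.9 .4625,.2433,.015,167.9
```

```text
21.17 [0.4438 0.0952 0.0155] [ 1.7999e+02  1.0000e-02 -1.6606e+02] F [-0.2  0.5  0.6] w 0.0413 0.0 q7 88.6
.4625,.2433,.1,167.9 mm [-53.8 139.3 -84.5] rad [0.    0.    0.454]
.4625,.2433,.015,167.9 mm [-53.8 139.3   0.5] rad [0.    0.    0.454]
```

Emit:
step_arm(
  grip=[45,45,45,45,45,45,45,45],
  xyz=[
    [0,0,-30],
    [0,0,-60],
    [0,0,-85],
    [-10,35,-85],
    [-25,70,-85],
    [-40,105,-85],
    [-54,139,-85],
    [-54,139,-85],
  ],
  angular=[
    [0,0,0],
    [0,0,0],
    [0,0,0.1],
    [0,0,0.2],
    [0,0,0.3],
    [0,0,0.4],
    [0,0,0.454],
    [0,0,0.454],
  ],
)

```text
time_s: 21.83
position: [0.4618, 0.251, 0.1005]
eef_rot: [179.8, -0.0, 168.2]
wrist_force: [-0.6, 0.0, -0.3]
gripper_width: 0.0449
grasp_force: 0.0
```

Emit:
step_arm(
  grip=[45,45],
  xyz=[
    [0,0,20],
    [0,0,35],
  ],
  angular=[
    [0,0,0],
    [0,0,0],
  ],
)

```text
time_s: 22.0
position: [0.4628, 0.2439, 0.0649]
eef_rot: [180.0, 0.0, 168.0]
wrist_force: [0.0, 0.5, -0.5]
gripper_width: 0.0447
grasp_force: 0.0
```

```bash
python3 go.py .4625,.2433,.0155,167.9
```

```text
22.0 [0.4628 0.2439 0.0649] [1.7997e+02 3.0000e-02 1.6802e+02] F [ 0.   0.5 -0.5] w 0.0447 0.0 q7 47.1
.4625,.2433,.0155,167.9 mm [ 0.2 -0.7 49.4] rad [0.001 0.001 0.002]
```

Emit:
step_arm(
  grip=[45,45,45,45,5,5,5,5],
  grip_force=50,
  xyz=[
    [0,0,30],
    [0,0,44],
    [0,0,48.5],
    [0,0,48.5],
    [0,0,48.5],
    [0,0,48.5],
    [0,0,48.5],
    [0,0,48.5],
  ],
  angular=[
    [0,0,0],
    [0,0,0],
    [0,0,0],
    [0,0,0],
    [0,0,0],
    [0,0,0],
    [0,0,0],
    [0,0,0],
  ],
)

```text
time_s: 22.67
position: [0.4633, 0.2435, 0.0179]
eef_rot: [179.9, 0.1, 167.9]
wrist_force: [-0.4, 0.3, 0.5]
gripper_width: 0.0259
grasp_force: 0.0
```

Emit:
step_arm(
  grip=[5,5,5],
  xyz=[
    [0,0,0],
    [0,0,0],
    [0,0,0],
  ],
  angular=[
    [0,0,0],
    [0,0,0],
    [0,0,0],
  ],
)

```text
time_s: 22.92
position: [0.4629, 0.2433, 0.0175]
eef_rot: [180.0, 0.0, 167.9]
wrist_force: [-1.3, 0.6, 4.5]
gripper_width: 0.0172
grasp_force: 50.0
```

```bash
python3 go.py  .4986,-.1937,.1,186.6
```

```text
22.92 [0.4629 0.2433 0.0175] [1.7996e+02 3.0000e-02 1.6793e+02] F [-1.3  0.6  4.5] w 0.0172 50.0 q7 47.7
.4986,-.1937,.1,186.6 mm [-126.3 -419.9  -82.8] rad [ 0.001  0.001 -0.326]
```

Emit:
step_arm(
  grip=[5,5,5,5,5,5,5,5],
  xyz=[
    [0,0,-35],
    [0,0,-70],
    [0,0,-85],
    [-12,-38,-85],
    [-24,-76,-85],
    [-36,-114,-85],
    [-46,-152,-85],
    [-57,-190,-85],
  ],
  angular=[
    [0,0,0],
    [0,0,0],
    [0,0,0],
    [0,0,-0.07],
    [0,0,-0.14],
    [0,0,-0.2],
    [0,0,-0.26],
    [0,0,-0.326],
  ],
)

```text
time_s: 23.58
position: [0.4782, 0.0435, 0.1019]
eef_rot: [180.0, -0.0, -173.2]
wrist_force: [1.5, -0.3, -0.9]
gripper_width: 0.0169
grasp_force: 50.0
```

```bash
python3 go.py  .4986,-.1937,.1,186.6
```

```text
23.58 [0.4782 0.0435 0.1019] [ 179.99   -0.   -173.22] F [ 1.5 -0.3 -0.9] w 0.0169 50.0 q7 87.7
.4986,-.1937,.1,186.6 mm [   7.7 -237.9    1.9] rad [ 0.    -0.     0.003]
```

Emit:
step_arm(
  grip=[5,5,5,5,5,5,5,5],
  xyz=[
    [2,-38,0],
    [3,-76,0],
    [4,-114,0],
    [5,-152,0],
    [6,-190,0],
    [7,-220,0],
    [7.5,-231,0],
    [7.5,-231,0],
  ],
  angular=[
    [0,0,0.003],
    [0,0,0.003],
    [0,0,0.003],
    [0,0,0.003],
    [0,0,0.003],
    [0,0,0.003],
    [0,0,0.003],
    [0,0,0.003],
  ],
)

```text
time_s: 24.25
position: [0.4969, -0.1887, 0.1018]
eef_rot: [-179.9, -0.0, -173.9]
wrist_force: [-1.2, 0.4, -0.5]
gripper_width: 0.0173
grasp_force: 50.0
```

Emit:
step_arm(
  grip=[5,5,5],
  xyz=[
    [0,0,10],
    [0,0,20],
    [0,0,20],
  ],
  angular=[
    [0,0,0],
    [0,0,0],
    [0,0,0],
  ],
)

```text
time_s: 24.5
position: [0.4964, -0.1828, 0.0792]
eef_rot: [179.9, -0.2, -173.4]
wrist_force: [-0.1, -0.4, -1.1]
gripper_width: 0.0171
grasp_force: 50.0
```

```bash
python3 go.py  .5055,-.193,.0378,186.6
```

```text
24.5 [ 0.4964 -0.1828  0.0792] [ 179.9    -0.19 -173.44] F [-0.1 -0.4 -1.1] w 0.0171 50.0 q7 118.0
.5055,-.193,.0378,186.6 mm [ -8.  -11.2  41.4] rad [ 0.002 -0.003 -0.001]
```

Emit:
step_arm(
  grip=[5,5,5,5,5,5,5,5],
  xyz=[
    [-8,-11.2,10],
    [-8,-11.2,25],
    [-8,-11.2,36],
    [-8,-11.2,39],
    [-8,-11.2,40.5],
    [-8,-11.2,40.5],
    [-8,-11.2,40.5],
    [-8,-11.2,40.5],
  ],
  angular=[
    [0,0,0],
    [0,0,0],
    [0,0,0],
    [0,0,0],
    [0,0,0],
    [0,0,0],
    [0,0,0],
    [0,0,0],
  ],
)

```text
time_s: 25.17
position: [0.5074, -0.1952, 0.0421]
eef_rot: [-180.0, 0.1, -173.6]
wrist_force: [-0.1, 0.3, -1.0]
gripper_width: 0.0177
grasp_force: 50.0
```

```bash
python3 go.py  .5055,-.193,.0377,186.6 .5684,-.1856,.0377,186.6
```

```text
25.17 [ 0.5074 -0.1952  0.0421] [-1.7999e+02  6.0000e-02 -1.7356e+02] F [-0.1  0.3 -1. ] w 0.0177 50.0 q7 120.8
.5055,-.193,.0377,186.6 mm [1.6 2.4 4.4] rad [-0.     0.001 -0.003]
.5684,-.1856,.0377,186.6 mm [-61.7   2.7   4.5] rad [-0.     0.001 -0.003]
```

Emit:
step_arm(
  grip=[5,5,5,5,5,5],
  xyz=[
    [0,2.4,2.5],
    [0,2.4,4],
    [0,2.4,4.4],
    [0,2.4,4.4],
    [0,2.4,4.4],
    [0,2.4,4.4],
  ],
  angular=[
    [0,0,-0.003],
    [0,0,-0.003],
    [0,0,-0.003],
    [0,0,-0.003],
    [0,0,-0.003],
    [0,0,-0.003],
  ],
)

```text
time_s: 25.67
position: [0.5069, -0.1924, 0.0375]
eef_rot: [180.0, 0.0, -173.4]
wrist_force: [-2.4, 1.3, 6.0]
gripper_width: 0.0171
grasp_force: 50.0
```

```bash
python3 go.py .5684,-.1856,.0377,186.6
```

```text
25.67 [ 0.5069 -0.1924  0.0375] [ 1.7996e+02  3.0000e-02 -1.7338e+02] F [-2.4  1.3  6. ] w 0.0171 50.0 q7 120.9
.5684,-.1856,.0377,186.6 mm [-61.9  -0.3  -0.2] rad [0.001 0.    0.   ]
```

Emit:
step_arm(
  grip=[5,5,5,5,5,5,5,5],
  xyz=[
    [-1,0,-0.5],
    [-4,0,-0.7],
    [-8,0,-0.7],
    [-12,0,-0.7],
    [-14,0,-0.7],
    [-16,0,-0.7],
    [-18,0,-0.7],
    [-20,0,-0.7],
  ],
  angular=[
    [0,0,0],
    [0,0,0],
    [0,0,0],
    [0,0,0],
    [0,0,0],
    [0,0,0],
    [0,0,0],
    [0,0,0],
  ],
)

```text
time_s: 26.33
position: [0.5267, -0.1906, 0.0377]
eef_rot: [180.0, -0.0, -173.4]
wrist_force: [0.0, 0.0, -0.9]
gripper_width: 0.0171
grasp_force: 50.0
```

Emit:
step_arm(
  grip=[5,5,5,5,5,5,5,5],
  xyz=[
    [-1,0,0],
    [-2,0,0],
    [-3,0,0],
    [-4,0,0],
    [-5,0,0],
    [-6,0,0],
    [-7,0,0],
    [-8,0,0],
  ],
  angular=[
    [0,0,0],
    [0,0,0],
    [0,0,0],
    [0,0,0],
    [0,0,0],
    [0,0,0],
    [0,0,0],
    [0,0,0],
  ],
)

```text
time_s: 27.0
position: [0.5332, -0.1899, 0.0375]
eef_rot: [180.0, -0.1, -173.4]
wrist_force: [-7.7, 0.5, 4.6]
gripper_width: 0.0177
grasp_force: 50.0
```

Emit:
step_arm(
  grip=[5,5,5,5],
  xyz=[
    [-0.5,0,0],
    [-1,0,0],
    [-1.5,0,0],
    [-1.5,0,0],
  ],
  angular=[
    [0,0,0],
    [0,0,0],
    [0,0,0],
    [0,0,0],
  ],
)

```text
time_s: 27.33
position: [0.5345, -0.1899, 0.0375]
eef_rot: [180.0, -0.2, -173.4]
wrist_force: [-7.6, 0.5, 4.7]
gripper_width: 0.0174
grasp_force: 50.0
```

Emit:
step_arm(
  grip=[5,5,5,5,5],
  xyz=[
    [-0.5,0,0],
    [-1,0,0],
    [-1.5,0,0],
    [-2,0,0],
    [-2,0,0],
  ],
  angular=[
    [0,0,0],
    [0,0,0],
    [0,0,0],
    [0,0,0],
    [0,0,0],
  ],
)

```text
time_s: 27.75
position: [0.5361, -0.1898, 0.0375]
eef_rot: [180.0, -0.2, -173.5]
wrist_force: [-9.4, -0.4, 6.2]
gripper_width: 0.0174
grasp_force: 50.0
```

Emit:
step_arm(
  grip=[5,5,5,5,5,5,5,5],
  xyz=[
    [-0.6,0,0],
    [-1.2,0,0],
    [-1.8,0,0],
    [-2.4,0,0],
    [-3,0,0],
    [-3.6,0,0],
    [-4.2,0,0],
    [-5,0,0],
  ],
  angular=[
    [0,0,0],
    [0,0,0],
    [0,0,0],
    [0,0,0],
    [0,0,0],
    [0,0,0],
    [0,0,0],
    [0,0,0],
  ],
)

```text
time_s: 28.42
position: [0.5415, -0.1892, 0.0376]
eef_rot: [180.0, -0.1, -173.5]
wrist_force: [-7.1, -1.2, 4.0]
gripper_width: 0.0175
grasp_force: 50.0
```

```bash
python3 go.py .5684,-.1856,.0377,186.6
```

```text
28.42 [ 0.5415 -0.1892  0.0376] [ 1.7998e+02 -1.4000e-01 -1.7345e+02] F [-7.1 -1.2  4. ] w 0.0175 50.0 q7 120.2
.5684,-.1856,.0377,186.6 mm [-27.2   0.5  -0.2] rad [ 0.    -0.003 -0.001]
```

It has passed the ramp and drags with about 5–7 N. I keep pushing toward home.

Emit:
step_arm(
  grip=[5,5,5,5,5,5,5,5],
  xyz=[
    [-1,0,-0.3],
    [-2.5,0.3,-0.3],
    [-4,0.3,-0.3],
    [-5.5,0.3,-0.3],
    [-7,0.3,-0.3],
    [-8.5,0.3,-0.3],
    [-10,0.3,-0.3],
    [-12,0.3,-0.3],
  ],
  angular=[
    [0,0,0],
    [0,0,0],
    [0,0,0],
    [0,0,0],
    [0,0,0],
    [0,0,0],
    [0,0,0],
    [0,0,0],
  ],
)

```text
time_s: 29.08
position: [0.5534, -0.1874, 0.0377]
eef_rot: [180.0, -0.2, -173.4]
wrist_force: [-6.4, -0.3, 3.3]
gripper_width: 0.0174
grasp_force: 50.0
```

Emit:
step_arm(
  grip=[5,5,5,5,5,5,5,5],
  xyz=[
    [-1.5,0,0],
    [-3,0,0],
    [-4.5,0,0],
    [-6,0,0],
    [-7.5,0,0],
    [-9,0,0],
    [-10.5,0,0],
    [-11,0,0],
  ],
  angular=[
    [0,0,0],
    [0,0,0],
    [0,0,0],
    [0,0,0],
    [0,0,0],
    [0,0,0],
    [0,0,0],
    [0,0,0],
  ],
)

```text
time_s: 29.75
position: [0.5645, -0.1861, 0.0376]
eef_rot: [180.0, -0.1, -173.4]
wrist_force: [-5.8, 0.2, 1.5]
gripper_width: 0.0172
grasp_force: 50.0
```

```bash
python3 go.py .5684,-.1856,.0377,186.6
```

```text
29.75 [ 0.5645 -0.1861  0.0376] [ 1.7998e+02 -1.4000e-01 -1.7343e+02] F [-5.8  0.2  1.5] w 0.0172 50.0 q7 119.8
.5684,-.1856,.0377,186.6 mm [-3.9  0.1 -0.1] rad [ 0.    -0.003 -0.001]
```

Emit:
step_arm(
  grip=[5,5,5,5,5,5],
  xyz=[
    [-0.7,0,0],
    [-1.4,0,0],
    [-2.1,0,0],
    [-2.7,0,0],
    [-3.1,0,0],
    [-3.1,0,0],
  ],
  angular=[
    [0,0,0],
    [0,0,0],
    [0,0,0],
    [0,0,0],
    [0,0,0],
    [0,0,0],
  ],
)

```text
time_s: 30.25
position: [0.5676, -0.1857, 0.0376]
eef_rot: [180.0, -0.1, -173.4]
wrist_force: [-5.1, -0.5, 1.4]
gripper_width: 0.0173
grasp_force: 50.0
```

Emit:
step_arm(
  grip=[5,5,5,5],
  xyz=[
    [-0.4,0,0],
    [-0.8,0,0],
    [-1.2,0,0],
    [-1.2,0,0],
  ],
  angular=[
    [0,0,0],
    [0,0,0],
    [0,0,0],
    [0,0,0],
  ],
)

```text
time_s: 30.58
position: [0.5686, -0.1857, 0.0376]
eef_rot: [180.0, -0.2, -173.4]
wrist_force: [-6.8, -0.2, 2.2]
gripper_width: 0.0174
grasp_force: 50.0
```

Emit:
step_arm(
  grip=[5,5,5,5],
  xyz=[
    [-0.4,0,0],
    [-0.8,0,0],
    [-0.8,0,0],
    [-0.8,0,0],
  ],
  angular=[
    [0,0,0],
    [0,0,0],
    [0,0,0],
    [0,0,0],
  ],
)

```text
time_s: 30.92
position: [0.5686, -0.1857, 0.0376]
eef_rot: [180.0, -0.2, -173.5]
wrist_force: [-9.3, -0.6, 4.8]
gripper_width: 0.0172
grasp_force: 50.0
```

It is firm on the stop: position unchanged while the force rises. I relax, let go and back off upward.

Emit:
step_arm(
  grip=[5,5,45,45,45,45,45,45],
  xyz=[
    [0.5,0,-0.2],
    [0.9,0,-0.3],
    [0.9,0,-0.3],
    [0.9,0,-0.3],
    [0.9,0,-0.3],
    [0.9,0,-0.3],
    [0.9,0,-0.3],
    [0.9,0,-0.3],
  ],
  angular=[
    [0,0,0],
    [0,0,0],
    [0,0,0],
    [0,0,0],
    [0,0,0],
    [0,0,0],
    [0,0,0],
    [0,0,0],
  ],
)

```text
time_s: 31.58
position: [0.5702, -0.1852, 0.0385]
eef_rot: [-180.0, 0.0, -173.4]
wrist_force: [0.4, 0.6, -0.4]
gripper_width: 0.0434
grasp_force: 0.0
```

Emit:
step_arm(
  grip=[45,45,45,45,45,45,45,45],
  xyz=[
    [0,0,-15],
    [0,0,-40],
    [0,0,-75],
    [0,0,-110],
    [20,0,-140],
    [60,0,-150],
    [90,0,-150],
    [90,0,-150],
  ],
  angular=[
    [0,0,0],
    [0,0,0],
    [0,0,0],
    [0,0,0],
    [0,0,0],
    [0,0,0],
    [0,0,0],
    [0,0,0],
  ],
)

```text
time_s: 32.25
position: [0.4763, -0.1978, 0.1894]
eef_rot: [180.0, 0.1, -173.7]
wrist_force: [0.5, -0.2, 0.1]
gripper_width: 0.0445
grasp_force: 0.0
```

Emit:
step_arm(
  grip=[45,45,45,45,45,45,45,45],
  xyz=[
    [0,40,0],
    [0,80,0],
    [0,120,0],
    [0,150,0],
    [0,160,0],
    [0,160,0],
    [0,160,0],
    [0,160,0],
  ],
  angular=[
    [0,0,0],
    [0,0,0],
    [0,0,0],
    [0,0,0],
    [0,0,0],
    [0,0,0],
    [0,0,0],
    [0,0,0],
  ],
)

```text
time_s: 32.92
position: [0.4623, -0.0382, 0.1884]
eef_rot: [-180.0, 0.0, -173.5]
wrist_force: [0.2, -0.5, 0.1]
gripper_width: 0.045
grasp_force: 0.0
```

```bash
python3 - <<'E'
from workcell import grab_frame
import cv2,numpy as np
a=grab_frame("top")["image"][:,:,::-1];b=grab_frame("scene")["image"][:,:,::-1]
o=np.hstack([cv2.resize(a[170:310,200:470],(540,280),interpolation=cv2.INTER_CUBIC)])
s=cv2.resize(b[180:340,220:450],(540,376)[:2],interpolation=cv2.INTER_CUBIC)
s=cv2.resize(s,(460,320)); o=np.vstack([o,np.pad(s,((0,0),(0,80),(0,0)))]);cv2.imwrite("pics/end.png",o)
E
```

```text
(no output)
```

View pics/end.png

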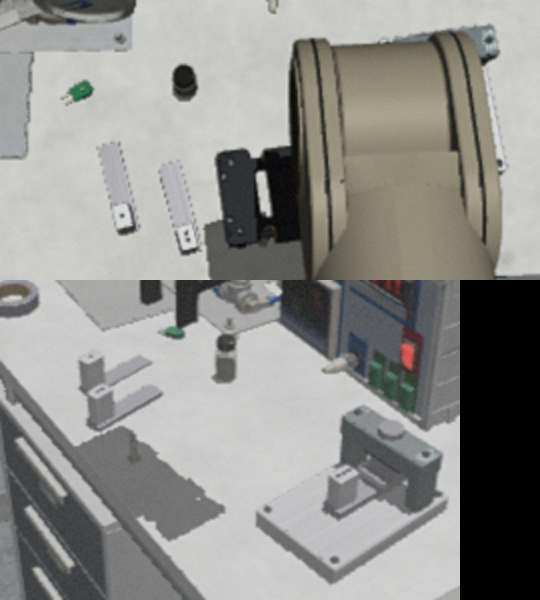

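The picture shows the thin and middle leaves flat on the bench, at about (118,190) and (180,205) in the top half. The thick leaf is home under the blade, at (355,490) in the lower half, and the bolt and vial are still standing. I hand the job in.

```bash
python3 -c "
from workcell import job_done
print(job_done())"
```

```text
the job is handed in; nothing more can be done
None
```

The thick leaf is the first that binds and is left fully home under the blade, released; the thin and middle leaves slid in freely and lie flat on the bench again, and the job is handed in (no verdict was returned).

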